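# Bring an empty place of the reader's sample wheel to the front and load the tube

## Robot

A 6-joint arm with a two-finger parallel gripper is mounted at the origin on a cart in front of the work surface, level with it; the furniture and walls round the work are solid. World frame = base frame: x ahead of the robot, y to its left, z up, the work surface at z = 0. Lengths are in m, angles in rad, forces in N, time in s.
With the tool pointing down it reaches from about 0.4 to 0.825 m from the base axis. Payload 7 kg.
Tool frame: the origin (TCP) lies midway between the tips of the shut fingers; the grasp point (between the pads) lies 19 mm behind it; z points along the fingers, y is the line along which they close (so a half turn about z gives the same grasp; the last joint's range is limited). The gripper opens to 88 mm and grips with 3 to 60 N. Pads are 19 mm wide; open, the fingers measure 130 mm over their backs; the gripper's body (78 mm by 193 mm) begins 47 mm behind the grasp point.
Start: joints at [-0.837, 0.359, 0.012, 0, -1.224, -0.288], TCP at [0.291, -0.609, 0.227] pointing down, gripper open.
Joint ranges: [-3.07, 3.07], [-1.43, 2.12], [-1.02, 1.25], [-3.03, 1.67], [-3.05, -0], [-3.03, 3.03]. Speed limits (rad/s): [2.39, 2.39, 3.01, 3.14, 3.14, 3.14].

## Interface

Orientations are given as [roll, pitch, yaw] about the fixed x, y, z axes, in that order (R = Rz(yaw) Ry(pitch) Rx(roll)).
In Python, from station import arm, grab_frame, camera_params, spot_in gives the robot as it stands.
- The arm moves only by the shell command python3 -m jog 'ROWS' [FORCE]. ROWS is JSON, a list that holds one entry, the list of rows, each a list of 7 numbers: the shift along the tool's x, y, z in mm, then the turn, a rotation vector about the tool's x, y, z in rad, then the finger opening in mm, from 0 to 87.6. In form: [[[x, y, z, wx, wy, wz, fingers], ...]]. A call has 1 to 20 rows; each row is the pose to reach, as a shift and turn from the pose commanded when the call began, along the tool's axes at that moment; what a row does not reach only later rows make up. A row lasts 1/8 s, in which the tool goes at most 62.5 mm and 10.7 degrees, less where a joint would pass 70% of its speed; a pose out of reach is approached as far as the arm can. A call with a gripper value outside its range is refused whole. The fingers move at their own pace and stop on an object; FORCE is the grip in N (left out, the last holds). Time passes only in rows, so rows that repeat a pose let the fingers close. It gives the time, the measured TCP pose, the force, the opening and the grip force at its end, in the units of the state.
- arm.get_state(): the state, without advancing time (a new reading comes with each control period).
- grab_frame(name): name is "scene" or "top" or "wrist"; returns (picture, depth): 400x640x3 uint8, blue, green, red; 400x640 float32, m along the optical axis (not along the pixel's ray), 0 where there is no reading.
- camera_params(name): a dict with "mtx" (3x3 intrinsics, pixels), "k1" (the pictures are not rectified: a ray, as slopes to the right and down, at radius r is drawn at 1 + k1 r^2 times it, then the intrinsics apply), "R" (3x3) and "t" (3): a world point X has camera coordinates R X + t. Camera axes: x right, y down, z forward; pixel columns grow to the right and rows downward; lengths in m; the calibration is good to about 2 mm. A picture is of the moment at which its call begins: read the wrist's pose just before it. camera_params takes no time and is no camera call; for the wrist camera it gives the pose at the moment of the call.
- arm.job_done(): hands the job in; it is judged then, once.
Trained networks look in the newest picture that a camera, given by its name, has taken for a name from the list of things; names that differ only in an ending like _2 or _b are one class to them, and where a whole thing is asked for, a point or a joint stands for the part that bears it (a point fixed in the world has none). Each returns a list of dicts, best first, with "confidence" (0 to 1); they miss things now and then, are a little off and sometimes report something else, mostly with a low value. They report only what shows in the picture. A call takes as long as a camera call.
- spot_in(query, camera): "uv" ([column, row] in pixels, amid what is visible of it).
The state is a dict: "t": time; "q": joint angles; "qd": joint speeds; "joint_efforts": joint torques, N m; "eef_pos": TCP position; "ee_rot": TCP orientation; "force": force on the tool from outside, world axes, zero at the start; "moment": the same for the moment, N m; "width": finger opening in m; "gripper_force": force on a finger pad.
Only numpy, scipy, OpenCV 4.12 (cv2) and the standard library are available. Lean on these libraries where they do the work, as an engineer would, in place of code of your own. Each camera call takes 0.05 s, during which the arm holds its last target. There are 200 camera calls.

## Task

Load the waiting blood tube, the one standing alone in the small white five-hole rack, into the tube reader. First turn the reader's sample wheel, lightly, with a fingertip on its black rubber rim (never by the tubes in it), until one of its two empty places stands at the front, exactly over the reading well; then lift the tube out of the rack and lower it upright and gently through that place until its foot is fully home on the bottom of the well, and let go. Do not press the wheel or the tube hard, do not touch the tubes already in the wheel, and leave everything else as it stands.

Things in the scene. Friction and masses are not known exactly. Their poses are not given: they have to be found in the camera images.
- reader: Tube reader, fixed: beige housing 258 x 232 mm, flat deck 74 mm above the bench, black front panel. Origin: on the wheel's axis, at bench level; its -x axis points out of the front, z up. On the deck a white sample wheel: 8 upright sleeves every 45 deg, 68 mm from the axis, 6 with tubes, 2 opposite ones empty; round them a flat black rubber rim, 85 to 109 mm from the axis.
- wheel (a joint): Angle of the sample wheel about its axis, rad, growing counter-clockwise seen from above; no stops. One empty sleeve is at the front, over the well, at 0, the other at pi (and so on each half turn). Starts at 0.6 to 2.5. Stays where it is left; turning it takes about 1.2 N along the rim. Sleeve and well must be in line to 1.5 mm (0.02 rad).
- axle (a point): Point on the wheel's axis at deck level, 74 mm above the bench. The rim's upper face lies 28 to 46 mm above this point: its height, set by a screw collar for the length of the tubes, is not measured and must be felt. The wheel floats on a spring: it sinks from about 3 N, 1 mm per 8 N, and bottoms hard after 1.5 mm at 15 N; over 18 N damages it. A fingertip pressing with 3 to 12 N drags the rim round, with some slip.
- wheel_tubes: The six tubes already in the wheel: they stand on the deck, turn with the wheel, caps 16 mm wide with tops 163 mm above the bench (43 to 61 mm above the rim). Origin on the wheel's axis at deck level. Not to be touched.
- well (a point): Centre of the bottom of the reading well: a round bore 15 mm wide, 20 mm deep, chamfered, in the square steel insert of the deck, 68 mm from the wheel's axis towards the reader's front. The sleeves' bores are 15 mm wide too, flared at the top, 24 mm long, their tops level with the rim and their lower ends 4 to 22 mm above the deck. The tube's foot must come to rest at this point.
- tube: The tube to load, loose: glass body 13 mm wide, cap 16 mm wide on the upper 14 mm, 88 mm long, 12 g. Origin: centre of its foot; z towards the cap. It stands alone in the small rack, foot 24 mm above the bench, in a 15 mm bore; may lean up to 3 deg. When home in the well its cap's underside is 8 to 26 mm above the rim; hold it by the cap.
- rack: Small white rack, fixed: block 36 x 158 mm in its own x and y, 66 mm high, end plates 76 mm high, one row of five bores 15 mm wide, 42 mm deep, 28 mm apart along its y. Origin: centre of its underside. The tube stands in the bore at y = +28 mm. To its right stands the bench centrifuge, 200 mm high: pass over it and keep the gripper clear of it.
- dropper: a brown dropper bottle with a black cap, 29 mm across, 78 mm tall, standing on the bench. Bystander, leave it. Origin: centre of its underside.
- dish_low: the lower of two stacked clear petri dishes, 89 mm across, 16 mm high. Bystander, leave it. Origin: centre of its underside.
- dish_high: the petri dish stacked on dish_low, 89 mm across, 16 mm high. Bystander, leave it. Origin: centre of its underside.
- tip_box: a pale pipette tip box with yellow tips, 80 x 120 x 50 mm, on the bench. Bystander, leave it. Origin: centre of its underside.
- small_bottle: a small squat yellow bottle, 25 mm across, 50 mm tall, on the bench. Bystander, leave it. Origin: centre of its underside.

How it is judged:
By the outcome, as a careful person would: the job done as asked, in the order asked, and still so for the second after the job is handed in, with the robot touching nothing.
It also fails if it takes over 72 s, if anything falls off the work surface, if the arm or the gripper's body presses on something with over 40 N, if the wrist force passes 120 N, or if a joint passes its speed limit or range.

## Working session

There is one attempt and no reset: what is moved stays moved. The work goes in short steps, Python scripts to look and compute and a shell command to move; the robot and the scene stay as the last step left them, time stands still between calls to the robot, and variables do not carry over. Pictures are saved under pics/ and viewed, at most 10 in all, crops included, and the job is handed in when it is done.

```bash
ls; mkdir -p pics; cat > h.py <<'E'
import numpy as np,cv2,json
from station import arm,grab_frame,camera_params,spot_in
from scipy.spatial.transform import Rotation as Ro
def unproj(cp,uv,d):
    m=np.array(cp["mtx"]);k=cp["k1"]
    p=np.array([(uv[...,0]-m[0,2])/m[0,0],(uv[...,1]-m[1,2])/m[1,1]])
    s=p.copy()
    for _ in range(15): s=p/(1+k*(s[0]**2+s[1]**2))
    c=np.stack([s[0]*d,s[1]*d,d],-1)
    return (c-np.array(cp["t"]))@np.array(cp["R"])
def cloud(cp,dep):
    v,u=np.mgrid[0:dep.shape[0],0:dep.shape[1]]
    return unproj(cp,np.stack([u,v],-1).astype(float),dep)
def proj(cp,X):
    c=np.array(cp["R"])@np.array(X)+np.array(cp["t"]);s=c[:2]/c[2];s=s*(1+cp["k1"]*(s@s));m=np.array(cp["mtx"])
    return np.array([m[0,0]*s[0]+m[0,2],m[1,1]*s[1]+m[1,2]])
E
cat > a.py <<'E'
from h import *
s=arm.get_state();print(s["t"],s["eef_pos"],s["ee_rot"],s["width"])
for c in ["top","scene"]:
    im,d=grab_frame(c);cp=camera_params(c);cv2.imwrite(f"pics/{c}0.png",im);np.savez(f"{c}0.npz",im=im,d=d)
    P=cloud(cp,d);print(c,"cam at",-np.array(cp["R"]).T@np.array(cp["t"]),cp["mtx"][0][0])
    for q in ["reader","wheel","tube","rack","dropper","dish_high","tip_box","small_bottle"]:
        for r in spot_in(q,c)[:2]:
            u,v=np.round(r["uv"]).astype(int);print(q,round(r["confidence"],2),u,v,P[v,u].round(3))
E
python3 a.py
```

```text
pics
0.0 [ 0.29080816 -0.60860965  0.22563112] [ 3.13995942e+00 -1.31025969e-04 -2.69594971e+00] 0.08745811422287397
top cam at [0.3146567  0.16016144 1.03127117] 413.79326588528005
reader 0.71 225 203 [0.539 0.343 0.111]
wheel 0.97 219 196 [0.555 0.354 0.119]
tube 0.53 337 147 [0.669 0.066 0.046]
tube 0.41 351 224 [0.46  0.063 0.112]
rack 0.64 334 229 [0.466 0.096 0.023]
dish_high 0.66 213 275 [0.384 0.4   0.028]
tip_box 0.82 342 148 [0.663 0.055 0.053]
scene cam at [-0.13477367  0.60585865  0.43428259] 372.73337970121486
reader 0.73 244 236 [0.495 0.374 0.073]
wheel 0.85 243 208 [0.538 0.356 0.113]
wheel 0.53 248 313 [0.342 0.435 0.015]
rack 0.7 246 235 [0.5   0.368 0.071]
dropper 0.97 336 251 [0.387 0.225 0.046]
dropper 0.48 454 218 [ 0.419 -0.193 -0.003]
dish_high 0.89 254 298 [0.357 0.417 0.029]
tip_box 0.97 325 197 [0.641 0.082 0.04 ]
tip_box 0.43 338 254 [0.382 0.223 0.04 ]
small_bottle 0.53 450 219 [ 0.379 -0.12   0.03 ]
```

View pics/top0.png

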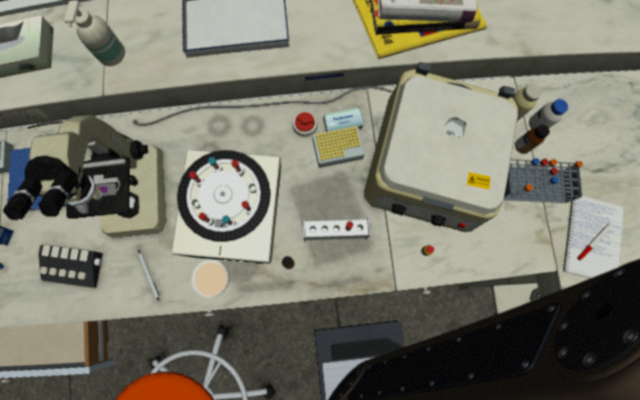

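View pics/scene0.png

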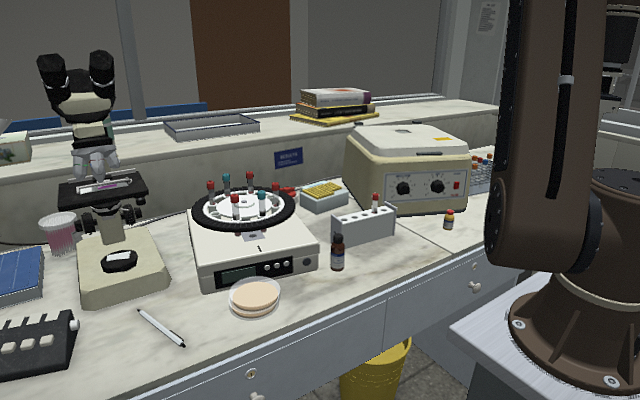

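The top view shows the wheel centred near (223,195) with six caps. The rack is at (336,229) with the red-capped tube near (349,226), and the centrifuge is right of it. The scene view shows the same layout, with the reader's front facing the camera/robot side.

```bash
cat > b.py <<'E'
from h import *
z=np.load("top0.npz");im=z["im"];d=z["d"];cp=camera_params("top");P=cloud(cp,d)
g=im.max(2);H=P[...,2];near=np.hypot(P[...,0]-.555,P[...,1]-.354)<.17
# deck
m=near&(abs(H-.074)<.008)&(g>120)
pts=P[m][:,:2].astype(np.float32);r=cv2.minAreaRect(pts*1000);print("deck",r,np.median(H[m]))
# rim
m=near&(g<70)&(H>.095)&(H<.13)
q=P[m];print("rim z",np.percentile(q[:,2],[10,50,90]),len(q))
A=np.c_[2*q[:,:2],np.ones(len(q))]
hull=cv2.convexHull((q[:,:2]*1000).astype(np.float32));print("rim circ",cv2.minEnclosingCircle(hull),cv2.fitEllipse(hull))
# caps
hsv=cv2.cvtColor(im,cv2.COLOR_BGR2HSV)
m=((hsv[...,1]>110)&(g>80)&(H>.08)&(P[...,0]<.75)&(P[...,1]>0)).astype(np.uint8)
n,l,st,c=cv2.connectedComponentsWithStats(m)
for i in range(1,n):
    if st[i,4]>8:
        k=P[l==i];k=k[k[:,2]>k[:,2].max()-.008];print("cap",c[i].round(1),st[i,4],k.mean(0).round(4),len(k))
# rack
m=(abs(P[...,0]-.46)<.06)&(abs(P[...,1]-.09)<.12)&(abs(H-.07)<.010)&(g>110)
r=cv2.minAreaRect((P[m][:,:2]*1000).astype(np.float32));print("rack",r,np.median(H[m]))
# centrifuge
m=(H>.1)&(P[...,1]<.04)&(P[...,1]>-.36)&(P[...,0]>.3)&(P[...,0]<.85);k=P[m]
print("cent",np.percentile(k,[0.5,50,99.5],axis=0).round(3))
b=cv2.resize(im[140:270,165:295],None,fx=4.5,fy=4.5,interpolation=cv2.INTER_CUBIC);b2=cv2.resize(im[205:250,290:385],None,fx=2.2,fy=4.5);
cv2.imwrite("pics/crop.png",b)
E
python3 b.py
```

```text
deck ((547.7918701171875, 348.4908447265625), (232.8251495361328, 259.522705078125), 79.65821838378906) 0.0728332260727673
rim z [0.11065836 0.11277059 0.11486911] 2011
rim circ ((559.2896118164062, 346.33148193359375), 106.8333740234375) ((559.2886352539062, 346.0858154296875), (211.37158203125, 212.67372131347656), 136.71141052246094)
cap [211.4 160.1] 36 [0.6265 0.3571 0.1622] 33
cap [235.  163.3] 40 [0.6145 0.3063 0.162 ] 33
cap [192.3 174.4] 46 [0.5982 0.4017 0.1618] 40
cap [103.5 188.8] 25 [0.5761 0.585  0.1993] 25
cap [245.1 204.7] 34 [0.5192 0.2903 0.162 ] 27
cap [202.5 216.4] 41 [0.503  0.384  0.1618] 36
cap [225.5 218.9] 27 [0.4915 0.3337 0.1623] 27
cap [349.1 224.7] 30 [0.4597 0.0666 0.111 ] 28
rack ((462.63885498046875, 93.40702056884766), (157.56204223632812, 42.93693161010742), 85.80520629882812) 0.06524162330924507
cent [[ 0.301 -0.349  0.103]
 [ 0.617 -0.151  0.194]
 [ 0.848  0.028  0.759]]
```

View pics/crop.png

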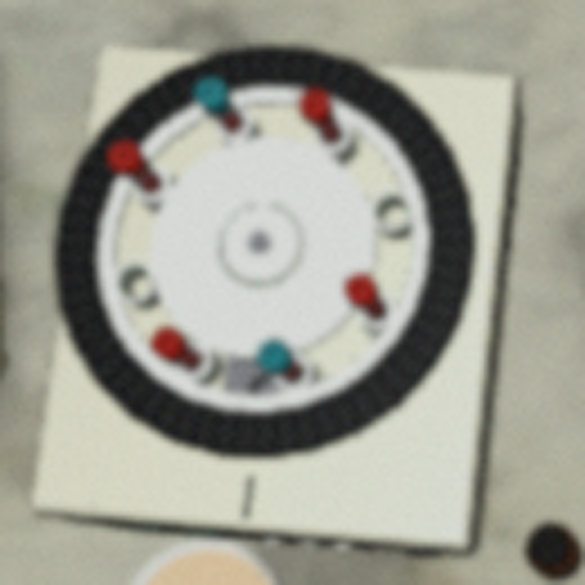

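The crop shows the two empty sleeves at about crop (394,218) and (140,288), the steel insert at (250,375), and the front mark at (249,495). Next I'll fit the poses properly.

```bash
cat > c.py <<'E'
from h import *
from scipy.optimize import least_squares
z=np.load("top0.npz");im=z["im"];d=z["d"];cp=camera_params("top");P=cloud(cp,d)
C=np.array([[.6265,.3571],[.6145,.3063],[.5982,.4017],[.5192,.2903],[.503,.384],[.4915,.3337]])
def f(p):
    w=C-p[:2];a=np.arctan2(w[:,1],w[:,0])-p[2];k=np.round(a/(np.pi/4))
    t=p[2]+k*np.pi/4
    return (C-p[:2]-.068*np.c_[np.cos(t),np.sin(t)]).ravel()
best=min((least_squares(f,[.558,.346,a]) for a in np.linspace(0,.78,8)),key=lambda r:r.cost)
p=best.x;print("axis,ang",p,np.degrees(p[2]),"res mm",(best.fun*1000).round(1))
w=C-p[:2];used=np.round((np.arctan2(w[:,1],w[:,0])-p[2])/(np.pi/4)).astype(int)%8
e=[k for k in range(8) if k not in used];print("empty world angle deg",[np.degrees(p[2])+45*k for k in e])
def onplane(uv,h):
    o=-np.array(cp["R"]).T@np.array(cp["t"]);r=unproj(cp,np.array(uv,float),1.0)-o;return (o+r*((h-o[2])/r[2]))[:2]
def edges(cx,cy,h,names,half,spans):
    # scan in rack/reader nominal axes, find max brightness gradient
    g=cv2.cvtColor(im,cv2.COLOR_BGR2GRAY).astype(np.float32)
    out={}
    for yaw0 in [names]:
        R=np.array([[np.cos(yaw0),-np.sin(yaw0)],[np.sin(yaw0),np.cos(yaw0)]])
        for ax in (0,1):
            for sg in (1,-1):
                L=[]
                for s in np.linspace(*spans[(ax,sg)],40):
                    ts=np.arange(-.012,.012,.0005);v=[]
                    for t in ts:
                        l=np.zeros(2);l[ax]=sg*half[ax]+t;l[1-ax]=s
                        X=np.r_[R@l+[cx,cy],h];u=proj(cp,X)
                        v.append(cv2.getRectSubPix(g,(1,1),tuple(map(float,u)))[0,0])
                    gr=-sg*np.gradient(cv2.GaussianBlur(np.array(v)[:,None],(1,7),0)[:,0]);i=gr.argmax()
                    if gr[i]>1.0:L.append([s,sg*half[ax]+ts[i]])
                L=np.array(L)
                if len(L)<8: print(ax,sg,"few");continue
                for _ in range(4):
                    c=np.polyfit(L[:,0],L[:,1],1);r=abs(L[:,1]-np.polyval(c,L[:,0]));L=L[r<max(.0015,1.5*np.median(r))]
                print("edge axis",ax,sg,"offset mm %.1f slope %.4f n %d"%(c[1]*1000,c[0],len(L)))
a=np.radians(-7)
print("reader local yaw",a);edges(.5478,.3485,.074,a,(.129,.116),{(0,1):(-.11,.11),(0,-1):(-.11,.05),(1,1):(-.11,.10),(1,-1):(-.11,.1)})
a=np.radians(-4)
print("rack");edges(.4626,.0934,.066,a,(.018,.079),{(0,1):(-.07,.0),(0,-1):(-.07,.07),(1,1):(-.015,.015),(1,-1):(-.015,.015)})
cr=lambda x,y:(165+(x+.5)/4.5-.5,140+(y+.5)/4.5-.5)
m0,m1=onplane(cr(252,477),.074),onplane(cr(246,515),.074);print("mark",m0,m1)
for m in (m0,m1,onplane(cr(249,376),.074)):
    v=m-p[:2];print("dir from axis",np.degrees(np.arctan2(v[1],v[0])),np.hypot(*v))
E
python3 c.py
```

```text
axis,ang [0.55881667 0.34551667 0.17231319] 9.872818671424785 res mm [ 0.7 -0.1  0.1 -0.1  0.3  0.6 -0.5  0.4 -0.2 -0.6 -0.3 -0.2]
empty world angle deg [np.float64(99.87281867142478), np.float64(279.8728186714248)]
reader local yaw -0.12217304763960307
edge axis 0 1 offset mm 125.4 slope 0.0596 n 15
edge axis 0 -1 offset mm -129.3 slope 0.0598 n 39
edge axis 1 1 offset mm 113.3 slope -0.0632 n 20
edge axis 1 -1 offset mm -116.1 slope -0.0654 n 40
rack
edge axis 0 1 offset mm 19.2 slope 0.0221 n 35
edge axis 0 -1 offset mm -19.0 slope 0.0012 n 40
edge axis 1 1 offset mm 74.8 slope 0.1880 n 37
edge axis 1 -1 offset mm -72.8 slope 0.0471 n 40
mark [0.4473908  0.36667118] [0.42803818 0.37101   ]
dir from axis 169.2501738758384 0.11341621382407986
dir from axis 168.96936571849943 0.13324009249604696
dir from axis 161.47876190862863 0.0614315616711796
```

```bash
cat > plan.py <<'E'
# usage: plan.py 'x y z yawdeg' ... -> waypoints in tool axes (mm, rad about tool z) from the current pose
import sys
from h import *
s=arm.get_state();R=Ro.from_euler("xyz",s["ee_rot"]);p=np.array(s["eef_pos"])
print("t %.2f"%s["t"],p.round(4),np.degrees(s["ee_rot"]).round(2),"F",np.round(s["force"],1),"w",round(s["width"],4))
for a in sys.argv[1:]:
    v=[float(k) for k in a.split()];l=R.inv().apply(np.array(v[:3])-p)*1000
    r=(R.inv()*Ro.from_euler("xyz",[np.pi,0,np.radians(v[3])])).as_rotvec()
    print(a,"->",l.round(1),r.round(4),"dist %.0f rows>=%d"%(np.linalg.norm(l),max(np.linalg.norm(l)/62.5,np.linalg.norm(r)/.187)+1))
E
python3 plan.py "0.46 -0.2 0.33 -140" "0.5026 0.2652 0.25 -125" "0.5026 0.2652 0.14 -125"
python3 - <<'E'
from h import *
d=np.load("top0.npz")["d"];P=cloud(camera_params("top"),d);H=P[...,2]
m=(H>.1)&(H<.23)&(P[...,1]<.05)&(P[...,1]>-.36)&(P[...,0]>.35)&(P[...,0]<.85)
k=P[m];h=cv2.convexHull((k[:,:2]*1000).astype(np.float32))[:,0];print(cv2.minAreaRect(h))
for x in (.38,.42,.45,.48,.52,.56,.6): 
    q=k[abs(k[:,0]-x)<.01]; print(x,q[:,1].max().round(3) if len(q) else None)
m=(np.hypot(P[...,0]-.5588,P[...,1]-.3455)<.05);print("hub",np.percentile(H[m],[2,50,98]))
E
```

```text
t 0.90 [ 0.291  -0.609   0.2266] [ 180.      0.   -154.46] F [ 0.  -0.   0.3] w 0.0874
0.46 -0.2 0.33 -140 -> [-328.8  296.2 -103.4] [ 0.      0.     -0.2523] dist 454 rows>=8
0.5026 0.2652 0.25 -125 -> [-567.8  697.5  -23.4] [ 0.      0.     -0.5141] dist 900 rows>=15
0.5026 0.2652 0.14 -125 -> [-567.8  697.5   86.6] [ 0.      0.     -0.5141] dist 904 rows>=15
((638.5557861328125, -154.9730987548828), (409.9326171875, 422.86614990234375), 89.99877166748047)
0.38 None
0.42 -0.222
0.45 -0.128
0.48 -0.043
0.52 -0.002
0.56 0.005
0.6 -0.01
hub [0.10820792 0.11271107 0.12024611]
```

```bash
python3 -m jog '[[[-30,27,-30,0,0,-0.03,60],[-70,63,-60,0,0,-0.06,40],[-110,99,-85,0,0,-0.09,20],[-148,133,-103,0,0,-0.12,0],[-185,167,-103,0,0,-0.15,0],[-222,200,-103,0,0,-0.18,0],[-258,233,-103,0,0,-0.21,0],[-294,265,-103,0,0,-0.23,0],[-329,296,-103,0,0,-0.252,0],[-356,341,-95,0,0,-0.281,0],[-382,386,-87,0,0,-0.31,0],[-409,430,-79,0,0,-0.34,0],[-435,474,-71,0,0,-0.37,0],[-461,519,-62,0,0,-0.4,0],[-488,564,-53,0,0,-0.43,0],[-515,608,-44,0,0,-0.46,0],[-541,653,-35,0,0,-0.49,0],[-568,697,-24,0,0,-0.514,0],[-568,697,10,0,0,-0.514,0],[-568,697,10,0,0,-0.514,0]]]' 20
python3 - <<'E'
from h import *
im,d=grab_frame("wrist");cp=camera_params("wrist");cv2.imwrite("pics/w1.png",im);np.savez("w1.npz",im=im,d=d,**cp)
print("wcam",-np.array(cp["R"]).T@np.array(cp["t"]))
E
python3 plan.py "0.5026 0.2652 0.125 -125"
```

```text
t: 3.4
eef_pos: [0.5015, 0.2642, 0.2141]
ee_rot: [3.14, -0.005, -2.181]
force: [-0.3, -0.3, 0.9]
width: 0.0006
gripper_force: 0.0
wcam [0.46509246 0.21020004 0.37445977]
t 3.45 [0.5026 0.2643 0.2162] [ 1.8000e+02 -1.4000e-01 -1.2499e+02] F [-0.1 -0.1  0.4] w 0.0002
0.5026 0.2652 0.125 -125 -> [-1.   0.5 91.1] [ 0.     -0.0024  0.0002] dist 91 rows>=2
```

View pics/w1.png

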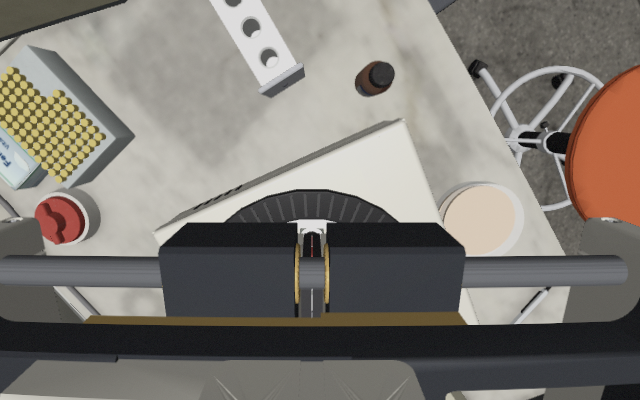

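```bash
python3 -m jog '[[[-1,0.5,40,0,0,0,0],[-1,0.5,75,0,0,0,0],[-1,0.5,90,0,0,0,0],[-1,0.5,96,0,0,0,0],[-1,0.5,97,0,0,0,0],[-1,0.5,98,0,0,0,0],[-1,0.5,98,0,0,0,0]]]'
python3 plan.py
```

```text
t: 4.32
eef_pos: [0.5035, 0.2661, 0.1193]
ee_rot: [-3.141, 0.001, -2.182]
force: [-0.1, 0.9, 0.6]
width: 0.0009
gripper_force: 0.0
t 4.33 [0.5035 0.2661 0.1193] [-1.7998e+02  7.0000e-02 -1.2500e+02] F [-0.1  0.9  0.6] w 0.0009
```

```bash
for i in 1; do python3 -m jog '[[[0,0,1,0,0,0,0],[0,0,2,0,0,0,0],[0,0,2,0,0,0,0]]]'; done; python3 -m jog '[[[0,0,1,0,0,0,0],[0,0,1,0,0,0,0]]]'|egrep "pos|force"; python3 -m jog '[[[0,0,1,0,0,0,0],[0,0,1,0,0,0,0]]]'|egrep "pos|force"
```

```text
t: 4.7
eef_pos: [0.5031, 0.2658, 0.1164]
ee_rot: [3.142, -0.0, -2.182]
force: [-0.8, 0.5, -0.0]
width: 0.0006
gripper_force: 0.0
eef_pos: [0.5031, 0.2658, 0.1154]
force: [-0.1, -0.3, -0.2]
gripper_force: 0.0
eef_pos: [0.5031, 0.2658, 0.1145]
force: [0.0, 0.3, -0.6]
gripper_force: 0.0
```

```bash
for i in 1; do python3 -m jog '[[[0,0,1,0,0,0,0],[0,0,1,0,0,0,0]]]'|egrep "pos|^force";done; python3 -m jog '[[[0,0,0.5,0,0,0,0],[0,0,0.5,0,0,0,0]]]'|egrep "pos|^force"; python3 -m jog '[[[0,0,0.5,0,0,0,0],[0,0,0.5,0,0,0,0]]]'|egrep "pos|^force"
```

```text
eef_pos: [0.5032, 0.2658, 0.1136]
force: [-0.1, -0.3, 1.5]
eef_pos: [0.5031, 0.2658, 0.1132]
force: [-2.0, -1.8, 2.9]
eef_pos: [0.5031, 0.2657, 0.1127]
force: [-1.4, -2.0, 3.8]
```

```bash
python3 -m jog '[[[0,0,0.3,0,0,0,0],[0,0,0.4,0,0,0,0]]]'|egrep "pos|^force"
python3 plan.py; python3 - <<'E'
import numpy as np,h
s=h.arm.get_state();p=np.array(s["eef_pos"])[:2];c=np.array([.5588,.3455]);yaw=s["ee_rot"][2]
v=p-c;print(np.hypot(*v),np.degrees(np.arctan2(v[1],v[0])))
for k in range(1,16):
    a=np.radians(5*k);Rr=np.array([[np.cos(a),-np.sin(a)],[np.sin(a),np.cos(a)]]);d=(Rr@v-v)*1000
    tx=np.array([np.cos(yaw),np.sin(yaw)]);ty=np.array([np.sin(yaw),-np.cos(yaw)])
    print(5*k,"%.1f %.1f wz %.3f"%(d@tx,d@ty,-a))
E
```

```text
eef_pos: [0.5031, 0.2657, 0.1122]
force: [-2.2, -2.1, 5.0]
t 6.20 [0.5031 0.2657 0.1122] [-1.8000e+02 -2.0000e-02 -1.2501e+02] F [-2.2 -2.1  5. ] w 0.0008
0.09734292024774804 -124.93807269544126
5 -0.4 -8.5 wz -0.087
10 -1.5 -16.9 wz -0.175
15 -3.3 -25.2 wz -0.262
20 -5.9 -33.3 wz -0.349
25 -9.2 -41.1 wz -0.436
30 -13.1 -48.7 wz -0.524
35 -17.7 -55.8 wz -0.611
40 -22.8 -62.5 wz -0.698
45 -28.6 -68.8 wz -0.785
50 -34.9 -74.5 wz -0.873
55 -41.6 -79.7 wz -0.960
60 -48.8 -84.2 wz -1.047
65 -56.3 -88.2 wz -1.134
70 -64.2 -91.4 wz -1.222
75 -72.3 -93.9 wz -1.309
```

```bash
python3 -m jog '[[[-0.1,-4.3,0.3,0,0,-0.044,0],[-0.4,-8.5,0.3,0,0,-0.087,0],[-0.8,-12.7,0.3,0,0,-0.131,0],[-1.5,-16.9,0.3,0,0,-0.175,0],[-2.3,-21.1,0.3,0,0,-0.218,0],[-3.3,-25.2,0.3,0,0,-0.262,0],[-4.5,-29.3,0.3,0,0,-0.305,0],[-5.9,-33.3,0.3,0,0,-0.349,0]]]'
python3 - <<'E'
from h import *
im,d=grab_frame("top");cv2.imwrite("pics/top1.png",im);np.savez("top1.npz",im=im,d=d)
s=arm.get_state();print(s["eef_pos"],s["force"])
E
cat > wheel.py <<'E'
import sys
from h import *
from scipy.optimize import least_squares
def caps(f,cam="top"):
    z=np.load(f);im=z["im"];d=z["d"];P=cloud(camera_params(cam),d);g=im.max(2);H=P[...,2]
    hsv=cv2.cvtColor(im,cv2.COLOR_BGR2HSV)
    m=((hsv[...,1]>110)&(g>80)&(H>.145)&(H<.17)&(np.hypot(P[...,0]-.559,P[...,1]-.3455)<.09)).astype(np.uint8)
    n,l,st,c=cv2.connectedComponentsWithStats(m)
    return np.array([P[l==i][P[l==i][:,2]>P[l==i][:,2].max()-.008].mean(0)[:2] for i in range(1,n) if st[i,4]>12])
C=caps(sys.argv[1]);c0=np.array([.5588,.3455])
w=C-c0;a=np.degrees(np.arctan2(w[:,1],w[:,0]));print(len(C),"r",np.hypot(*w.T).round(4),"ang",a.round(1))
x=np.angle(np.mean(np.exp(8j*np.radians(a))))/8;print("phase mod 45:",np.degrees(x)%45)
E
python3 wheel.py top0.npz; python3 wheel.py top1.npz
```

```text
t: 7.2
eef_pos: [0.5338, 0.2514, 0.112]
ee_rot: [3.142, -0.0, -1.831]
force: [-1.3, -2.3, 5.6]
width: 0.0004
gripper_force: 2.8
[0.53429791 0.25126511 0.11198177] [-0.83111517 -2.9945163   6.10130088]
6 r [0.0687 0.0681 0.0686 0.068  0.0678 0.0684] ang [   9.8  -35.2   55.  -125.6  145.4 -170. ]
phase mod 45: 9.885008617343225
2 r [0.0685 0.0675] ang [-150.3  164.2]
phase mod 45: 29.41935607550316
```

```bash
python3 -m jog '[[[-0.1,-4.3,0.1,0,0,-0.044,0],[-0.4,-8.5,0.1,0,0,-0.087,0],[-0.8,-12.7,0.1,0,0,-0.131,0],[-1.5,-16.9,0.1,0,0,-0.175,0],[-2.3,-21.1,0.1,0,0,-0.218,0],[-3.3,-25.2,0.1,0,0,-0.262,0],[-4.5,-29.3,0.1,0,0,-0.305,0],[-5.9,-33.3,0.1,0,0,-0.349,0],[-7.4,-37.3,0.1,0,0,-0.393,0],[-9.2,-41.1,0.1,0,0,-0.436,0],[-11,-44.9,0.1,0,0,-0.48,0],[-13.1,-48.7,0.1,0,0,-0.524,0],[-15.3,-52.3,0.1,0,0,-0.567,0],[-17.7,-55.8,0.1,0,0,-0.611,0],[-20.2,-59.2,0.1,0,0,-0.654,0],[-22.8,-62.5,0.1,0,0,-0.698,0],[-25.6,-65.7,0.1,0,0,-0.742,0],[-28.6,-68.8,0.1,0,0,-0.785,0]]]'
python3 - <<'E'
from h import *
im,d=grab_frame("top");cv2.imwrite("pics/top2.png",im);np.savez("top2.npz",im=im,d=d)
s=arm.get_state();print(s["eef_pos"],s["force"])
E
python3 wheel.py top2.npz
```

```text
t: 9.5
eef_pos: [0.6084, 0.2615, 0.1122]
ee_rot: [-3.141, -0.0, -1.046]
force: [-0.8, -1.7, 3.8]
width: 0.0002
gripper_force: 2.5
[0.60888648 0.26181635 0.11216209] [ 1.12637802 -1.22028394  5.05571474]
4 r [0.0683 0.069  0.0683 0.0687] ang [  29.9   75.  -105.6 -150.2]
phase mod 45: 29.76902701863197
```

```bash
python3 -m jog '[[[-0.1,-2.7,0.2,0,0,-0.027,0],[-0.2,-5.3,0.2,0,0,-0.054,0],[-0.4,-8,0.2,0,0,-0.082,0],[-0.4,-8,0.2,0,0,-0.082,0],[-0.4,-8,-10,0,0,-0.082,0],[-0.4,-8,-50,0,0,-0.082,0],[-0.4,-8,-100,0,0,-0.082,0],[-0.4,-8,-140,0,0,-0.082,0],[-0.4,-8,-140,0,0,-0.082,0]]]'
python3 plan.py "0.46 0.2 0.32 -100.5" "0.42 0.30 0.32 -10.5" "0.44 0.367 0.32 -10.5"
```

```text
t: 10.68
eef_pos: [0.6159, 0.267, 0.2564]
ee_rot: [-3.134, 0.0, -0.966]
force: [1.0, 0.1, -1.4]
width: 0.0004
gripper_force: 0.0
t 10.68 [0.6159 0.267  0.2564] [-1.7957e+02  1.0000e-02 -5.5320e+01] F [ 1.   0.1 -1.4] w 0.0004
0.46 0.2 0.32 -100.5 -> [-33.7 165.8 -64.9] [-0.0071  0.0031  0.7885] dist 181 rows>=5
0.42 0.30 0.32 -10.5 -> [-138.7  141.8  -64.7] [-0.0072 -0.0028 -0.7823] dist 209 rows>=5
0.44 0.367 0.32 -10.5 -> [-182.4   87.3  -64.3] [-0.0072 -0.0028 -0.7823] dist 212 rows>=5
```

```bash
python3 - <<'E'
from h import *
cp=dict(np.load("w1.npz"));R=cp["R"];print("optical axis world",R[2],"img x",R[0],"fx",cp["mtx"][0])
im,d=grab_frame("top");np.savez("top3.npz",im=im,d=d)
E
python3 wheel.py top3.npz
```

```text
optical axis world [ 0.1431167   0.20327225 -0.96860622] img x [-0.8195693   0.57297944 -0.00084991] fx [336.99574719   0.         311.49764391]
6 r [0.0678 0.0674 0.069  0.0678 0.0675 0.068 ] ang [  35.2  -55.    80.  -100.4  125.  -145.2]
phase mod 45: 34.93561886059383
```

```bash
python3 plan.py "0.504 0.4228 0.22 -100.5"
```

```text
t 10.72 [0.6149 0.2665 0.2538] [-1.7978e+02  4.0000e-02 -5.5340e+01] F [-1.   0.1 -0.9] w 0.0006
0.504 0.4228 0.22 -100.5 -> [-191.6    2.5   33.9] [-0.0034  0.0022  0.7882] dist 195 rows>=5
```

```bash
python3 -m jog '[[[-32,0.5,5,0,0,0.13,0],[-64,1,11,0,0,0.26,0],[-96,1,17,0,0,0.39,0],[-128,1.5,22,0,0,0.53,0],[-160,2,28,0,0,0.66,0],[-192,2.5,34,0,0,0.788,0],[-192,2.5,34,0,0,0.788,0],[-192,2.5,34,0,0,0.788,0]]]'
python3 - <<'E'
from h import *
cp=camera_params("wrist");im,d=grab_frame("wrist");np.savez("w2.npz",im=im,d=d,**cp)
print(arm.get_state()["eef_pos"],-np.array(cp["R"]).T@np.array(cp["t"]))
u=proj(cp,[.4919,.3579,.074]);print(u,proj(cp,[.4919,.3579,.113]),proj(cp,[.5588,.3455,.113]))
x,y=u.astype(int);cv2.imwrite("pics/w2.png",cv2.resize(im[max(0,y-65):y+65,x-85:x+85],None,fx=4.5,fy=4.5,interpolation=cv2.INTER_CUBIC));print("crop org",x-85,max(0,y-65))
E
```

```text
t: 11.72
eef_pos: [0.5029, 0.422, 0.2169]
ee_rot: [3.141, -0.001, -1.752]
force: [-0.5, 0.6, -1.0]
width: 0.0002
gripper_force: 0.0
[0.50321062 0.42174762 0.21724486] [0.49175227 0.35669013 0.37512534]
[311.57664638 115.49270157] [311.58899967 115.70636408] [221.91133864 115.75358194]
crop org 226 50
```

View pics/w2.png

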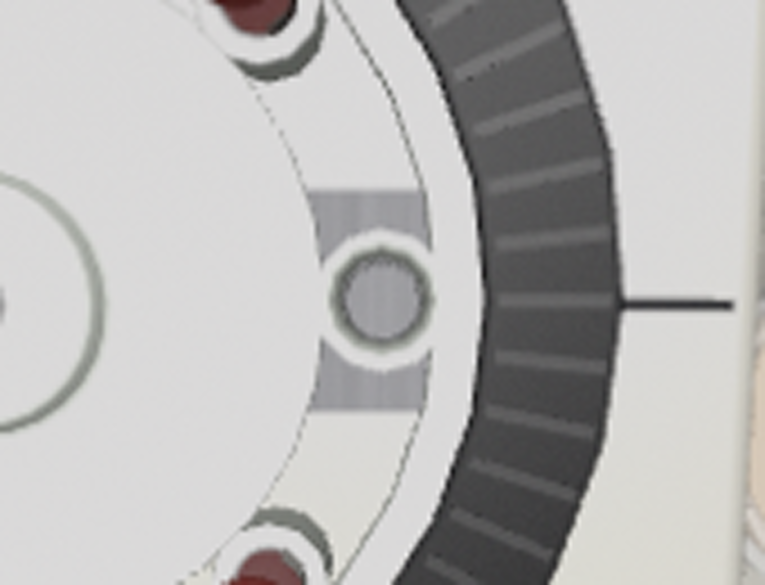

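The picture shows the empty sleeve at crop (382,299). It is concentric with the well, centred in the steel insert (rows 190–411), and in line with the front mark (y≈304), so the wheel is aligned. Next is the tube.

```bash
python3 plan.py "0.432 0.1264 0.24 -65"
```

```text
t 11.78 [0.5032 0.4217 0.2172] [ 1.7998e+02 -5.0000e-02 -1.0044e+02] F [ 0.1 -0.  -0.2] w 0.0002
0.432 0.1264 0.24 -65 -> [303.4  16.5 -22.5] [ 7.000e-04 -6.000e-04 -6.185e-01] dist 305 rows>=5
```

```bash
python3 -m jog '[[[45,2,-22,0,0,-0.09,0],[95,5,-22,0,0,-0.19,0],[145,8,-22,0,0,-0.3,20],[195,11,-22,0,0,-0.4,40],[250,14,-22,0,0,-0.52,40],[303,16,-22,0,0,-0.618,40],[303,16,-22,0,0,-0.618,40],[303,16,-22,0,0,-0.618,40],[303,16,-22,0,0,-0.618,40]]]'|egrep "^t|pos|width"
python3 - <<'E'
from h import *
cp=camera_params("wrist");im,d=grab_frame("wrist");np.savez("w3.npz",im=im,d=d,**cp)
print(arm.get_state()["eef_pos"],-np.array(cp["R"]).T@np.array(cp["t"]))
u=proj(cp,[.4597,.0666,.112]);print(u);P=cloud(cp,d)
x,y=u.astype(int);x0,y0=x-85,max(0,y-65);print("crop org",x0,y0)
cv2.imwrite("pics/w3.png",cv2.resize(im[y0:y0+130,x0:x0+170],None,fx=4.5,fy=4.5,interpolation=cv2.INTER_CUBIC))
hsv=cv2.cvtColor(im,cv2.COLOR_BGR2HSV)
m=(hsv[...,1]>110)&(np.hypot(P[...,0]-.4597,P[...,1]-.0666)<.02)&(P[...,2]>.105)
c,r=cv2.minEnclosingCircle(P[m][:,:2].astype(np.float32));print("cap",P[m].mean(0),c,r,m.sum(),np.percentile(P[m][:,2],[5,95]))
E
```

```text
t: 12.9
eef_pos: [0.4326, 0.1277, 0.2397]
width: 0.0394
[0.4325338  0.12779515 0.23956277] [0.46186927 0.06737908 0.39786142]
[314.35158237 113.96349712]
crop org 229 48
cap [0.4607843  0.06594899 0.145374  ] (0.4599725604057312, 0.06676072627305984) 0.0075668226927518845 301 [0.11023549 0.39786142]
```

View pics/w3.png

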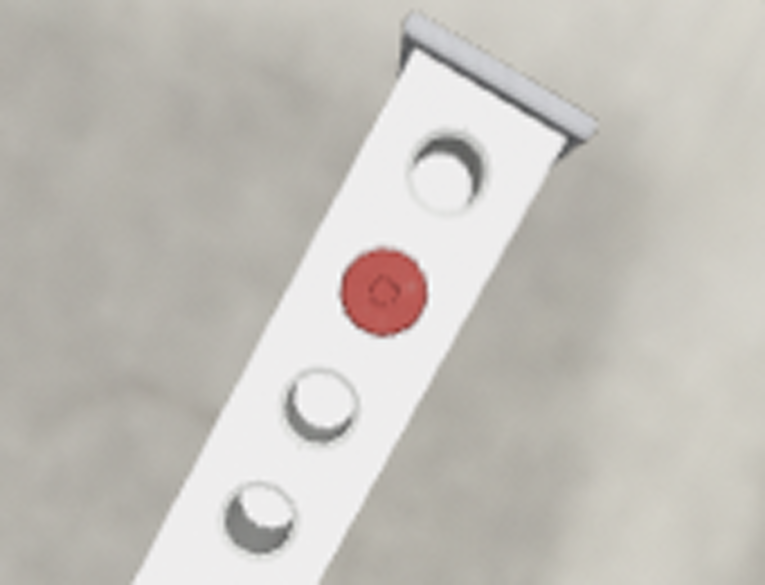

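The cap is centred at crop (384,292), and its bore interpolates to about (383,288), so the tube stands nearly upright. The rack is clear around it.

```bash
python3 - <<'E'
from h import *
def plane(f,uv,h):
    cp=dict(np.load(f));o=-cp["R"].T@cp["t"];r=unproj(cp,np.array(uv),1.0)-o;return o+r*((h-o[2])/r[2])
print("cap",plane("w3.npz",(313.9,112.5),.112),"bore",plane("w3.npz",(229+384/4.5-.5,48+288.5/4.5-.5),.066))
print("well/sleeve",plane("w2.npz",(310.5,116.05),.113),"insert y",plane("w2.npz",(310.5,50+301/4.5-.5),.074))
E
python3 plan.py "0.4605 0.0659 0.2 -65" "0.4605 0.0659 0.09 -65"
```

```text
cap [0.46053412 0.06569367 0.112     ] bore [0.4607268  0.06470065 0.066     ]
well/sleeve [0.49275599 0.35800125 0.113     ] insert y [0.49295718 0.35847896 0.074     ]
t 12.95 [0.4325 0.1278 0.2396] [179.98  -0.   -65.06] F [-0.4  1.3  0.1] w 0.0403
0.4605 0.0659 0.2 -65 -> [67.9  0.7 39.6] [ 0.0004 -0.0001 -0.0011] dist 79 rows>=2
0.4605 0.0659 0.09 -65 -> [ 67.9   0.7 149.6] [ 0.0004 -0.0001 -0.0011] dist 164 rows>=3
```

```bash
python3 -m jog '[[[34,0.5,10,0,0,0,40],[68,0.7,25,0,0,0,40],[68,0.7,40,0,0,0,40],[68,0.7,75,0,0,0,40],[68,0.7,110,0,0,0,40],[68,0.7,135,0,0,0,40],[68,0.7,150,0,0,0,40],[68,0.7,150,0,0,0,40],[68,0.7,150,0,0,0,40]]]'
python3 plan.py
```

```text
t: 14.08
eef_pos: [0.4607, 0.0659, 0.0902]
ee_rot: [-3.141, -0.0, -1.135]
force: [0.2, 0.1, 1.7]
width: 0.0403
gripper_force: 0.0
t 14.07 [0.4607 0.0659 0.0902] [-1.7998e+02 -1.0000e-02 -6.5030e+01] F [0.2 0.1 1.7] w 0.0403
```

```bash
python3 -m jog '[[[0,0,0,0,0,0,28],[0,0,0,0,0,0,20],[0,0,0,0,0,0,17],[0,0,0,0,0,0,13],[0,0,0,0,0,0,10],[0,0,0,0,0,0,10],[0,0,0,0,0,0,10]]]' 10
python3 -m jog '[[[0,0,-10,0,0,0,10],[0,0,-30,0,0,0,10],[0,0,-60,0,0,0,10],[0,0,-90,0,0,0,10],[0,0,-120,0,0,0,10],[0,0,-120,0,0,0,10]]]' 10
python3 -c "
from h import *
cp=camera_params('wrist');im,d=grab_frame('wrist');np.savez('w4.npz',im=im,d=d,**cp)
im2,d2=grab_frame('scene');cv2.imwrite('pics/w4.png',np.vstack([im[150:400,190:440],im2[60:260,280:530]]))"
python3 plan.py "0.4928 0.358 0.25 -100.5"
```

```text
t: 14.95
eef_pos: [0.4605, 0.0653, 0.0899]
ee_rot: [-3.141, -0.0, -1.136]
force: [-0.8, -0.9, 3.0]
width: 0.0159
gripper_force: 10.0
t: 15.7
eef_pos: [0.4615, 0.0658, 0.2126]
ee_rot: [-3.137, 0.0, -1.135]
force: [-0.1, -0.7, -0.9]
width: 0.0155
gripper_force: 10.0
t 15.80 [0.46   0.0653 0.21  ] [-1.7997e+02  3.0000e-02 -6.5090e+01] F [ 0.2 -0.8 -0.5] w 0.0154
0.4928 0.358 0.25 -100.5 -> [-251.7 -153.   -39.8] [-4.000e-04  6.000e-04  6.181e-01] dist 297 rows>=5
```

View pics/w4.png

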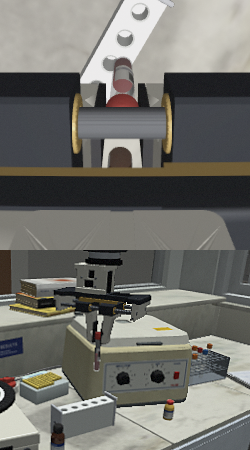

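The top half shows the tube held by its cap between the pads, with the foot at about wrist pixel (313,210). The lower half shows it hanging above the rack, upright.

```bash
python3 -m jog '[[[-5,-3,-35,0,0,0,10],[-30,-18,-50,0,0,0.06,10],[-65,-40,-50,0,0,0.15,10],[-100,-61,-50,0,0,0.24,10],[-135,-82,-50,0,0,0.32,10],[-170,-103,-50,0,0,0.41,10],[-205,-125,-50,0,0,0.5,10],[-235,-143,-50,0,0,0.58,10],[-251.7,-153,-50,0,0,0.618,10],[-251.7,-153,-50,0,0,0.618,10],[-251.7,-153,-50,0,0,0.618,10]]]'
python3 - <<'E'
from h import *
cp=dict(np.load("w4.npz"));print("w4 foot exp",proj(cp,[.46,.0653,.144]),proj(cp,[.46,.0653,.224]))
s=arm.get_state();p=np.array(s["eef_pos"]);cp=camera_params('wrist');im,d=grab_frame('wrist');np.savez('w5.npz',im=im,d=d,**cp)
print(p,"foot exp",proj(cp,p-[0,0,.066]),"cap top exp",proj(cp,p+[0,0,.022]),"sleeve exp",proj(cp,[.4928,.358,.113]))
cv2.imwrite("pics/w5.png",cv2.resize(im[160:300,230:400],None,fx=4,fy=4,interpolation=cv2.INTER_CUBIC))
im,d=grab_frame('top');np.savez('top5.npz',im=im,d=d)
E
python3 plan.py "0.4928 0.358 0.2 -100.5"
```

```text
t: 17.18
eef_pos: [0.4926, 0.3573, 0.2589]
ee_rot: [3.141, -0.002, -1.753]
force: [-0.8, 0.5, -0.8]
width: 0.0155
gripper_force: 10.0
w4 foot exp [315.83494497 212.37595978] [317.07198107 260.5618821 ]
[0.49257936 0.35734336 0.25888653] foot exp [312.65615888 212.47847144] cap top exp [313.36475546 268.95815455] sleeve exp [312.24087863 188.68282595]
t 17.27 [0.4929 0.3571 0.2596] [ 1.7998e+02 -2.0000e-02 -1.0049e+02] F [-0.6  0.1 -0.1] w 0.016
0.4928 0.358 0.2 -100.5 -> [-0.9  0.2 59.6] [ 0.0003 -0.0004  0.0001] dist 60 rows>=1
```

View pics/w5.png

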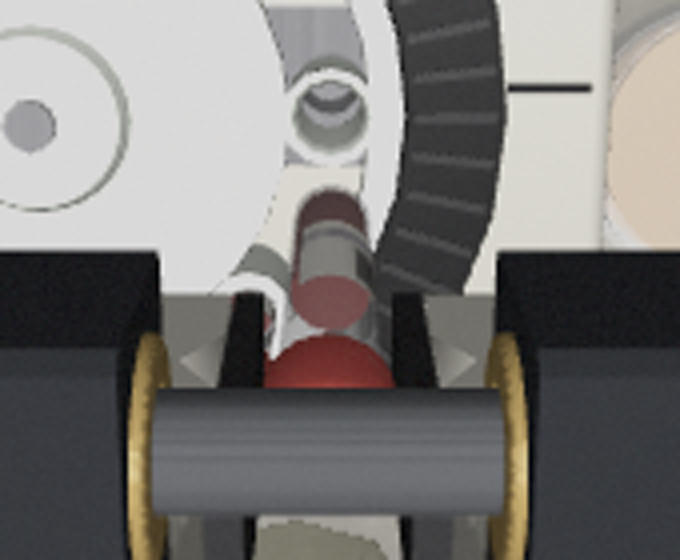

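The foot's end shows at crop (332,187–215) and the empty sleeve at (330,116). Both are on the same column, so the lateral alignment is good. I'll lower to just above the sleeve and check again.

```bash
python3 -m jog '[[[-0.4,0.2,20,0,0,0,10],[-0.4,0.2,45,0,0,0,10],[-0.4,0.2,63,0,0,0,10],[-0.4,0.2,72,0,0,0,10],[-0.4,0.2,72,0,0,0,10],[-0.4,0.2,72,0,0,0,10]]]' | egrep "^t|pos|^force"
python3 - <<'E'
from h import *
s=arm.get_state();p=np.array(s["eef_pos"]);cp=camera_params('wrist');im,d=grab_frame('wrist');np.savez('w6.npz',im=im,d=d,**cp)
print(p,"foot exp",proj(cp,p-[0,0,.066]),"sphere c",proj(cp,p-[0,0,.0595]),"sleeve exp",proj(cp,[.4928,.358,.113]))
cv2.imwrite("pics/w6.png",cv2.resize(im[170:270,250:375],None,fx=6,fy=6,interpolation=cv2.INTER_CUBIC))
E
```

```text
t: 18.02
eef_pos: [0.4933, 0.3586, 0.1887]
force: [-0.9, -0.0, -0.7]
[0.49325736 0.35863831 0.18873811] foot exp [312.79913217 212.24010804] sphere c [312.82041464 214.98754874] sleeve exp [313.23365903 207.44136491]
```

View pics/w6.png

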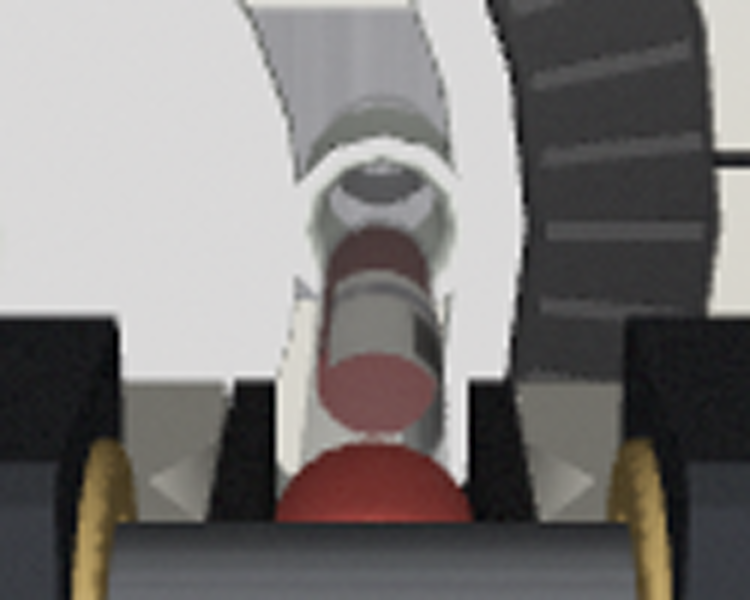

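The foot (377,225–270) sits over the sleeve's ring (about 379,224). I'll lower gently while watching the force.

```bash
python3 -m jog '[[[0.5,0.3,4,0,0,0,10],[0.5,0.3,8,0,0,0,10],[0.5,0.3,11,0,0,0,10],[0.5,0.3,14,0,0,0,10],[0.5,0.3,14,0,0,0,10]]]' | egrep "pos|^force"; python3 plan.py "0.4928 0.358 0.120 -100.5"
```

```text
eef_pos: [0.4924, 0.3579, 0.1734]
force: [-0.7, -0.0, 0.2]
t 18.70 [0.4924 0.3579 0.1734] [ 1.7998e+02 -3.0000e-02 -1.0049e+02] F [-0.7 -0.   0.2] w 0.0154
0.4928 0.358 0.120 -100.5 -> [-0.2 -0.4 53.4] [ 0.0003 -0.0005  0.0003] dist 53 rows>=1
```

```bash
python3 -m jog '[[[0,0,4,0,0,0,10],[0,0,8,0,0,0,10],[0,0,12,0,0,0,10],[0,0,16,0,0,0,10],[0,0,18,0,0,0,10],[0,0,18,0,0,0,10]]]' | egrep "pos|^force|width"; python3 -m jog '[[[0,0,3,0,0,0,10],[0,0,6,0,0,0,10],[0,0,9,0,0,0,10],[0,0,11,0,0,0,10],[0,0,11,0,0,0,10]]]' | egrep "pos|^force|width"; python3 plan.py
```

```text
eef_pos: [0.4924, 0.3579, 0.1556]
force: [-0.2, -0.3, -0.3]
width: 0.0154
eef_pos: [0.4924, 0.3579, 0.1445]
force: [-0.4, 0.4, 0.3]
width: 0.016
t 20.07 [0.4924 0.3579 0.1445] [ 1.7999e+02 -2.0000e-02 -1.0048e+02] F [-0.4  0.4  0.3] w 0.016
```

```bash
python3 -m jog '[[[0,0,2,0,0,0,10],[0,0,4,0,0,0,10],[0,0,6,0,0,0,10],[0,0,8,0,0,0,10],[0,0,8,0,0,0,10]]]' | egrep "pos|^force|width"; python3 plan.py
```

```text
eef_pos: [0.4924, 0.3579, 0.1365]
force: [0.6, 0.2, 0.1]
width: 0.0153
t 20.70 [0.4924 0.3579 0.1365] [ 1.7999e+02 -2.0000e-02 -1.0049e+02] F [0.6 0.2 0.1] w 0.0153
```

```bash
python3 -m jog '[[[0,0,3,0,0,0,10],[0,0,6,0,0,0,10],[0,0,9,0,0,0,10],[0,0,12,0,0,0,10],[0,0,13.5,0,0,0,10],[0,0,13.5,0,0,0,10]]]' | egrep "pos|^force|width"; python3 -m jog '[[[0,0,1,0,0,0,10],[0,0,1.5,0,0,0,10],[0,0,1.5,0,0,0,10]]]' | egrep "pos|^force|width"
```

```text
eef_pos: [0.4924, 0.358, 0.1231]
force: [-0.6, 0.4, 0.2]
width: 0.0157
eef_pos: [0.4925, 0.358, 0.1218]
force: [0.5, 0.4, 0.1]
width: 0.0161
```

Now half-millimetre steps until the foot touches.

```bash
python3 -m jog '[[[0,0,0.5,0,0,0,10],[0,0,1,0,0,0,10],[0,0,1,0,0,0,10]]]' | egrep "pos|^force"; python3 -m jog '[[[0,0,0.5,0,0,0,10],[0,0,0.5,0,0,0,10]]]' | egrep "pos|^force"
```

```text
eef_pos: [0.4924, 0.3579, 0.1207]
force: [-0.0, -0.5, -0.3]
eef_pos: [0.4924, 0.358, 0.1202]
force: [-0.3, -0.2, -0.8]
```

```bash
python3 -m jog '[[[0,0,0.5,0,0,0,10],[0,0,0.5,0,0,0,10]]]' | egrep "pos|^force"
```

```text
eef_pos: [0.4926, 0.3581, 0.12]
force: [-0.1, -0.0, 2.4]
```

Contact came at TCP 0.120, exactly where the tube should be home. I'll release and retreat.

```bash
python3 -m jog '[[[0,0,-0.3,0,0,0,17],[0,0,-0.3,0,0,0,19],[0,0,-0.3,0,0,0,22],[0,0,-0.3,0,0,0,26],[0,0,-0.3,0,0,0,26],[0,0,-0.3,0,0,0,26],[0,0,-8,0,0,0,26],[0,0,-25,0,0,0,26],[0,0,-60,0,0,0,26],[0,0,-100,0,0,0,26],[-20,0,-130,0,0,0,26],[-70,0,-130,0,0,0,26],[-70,0,-130,0,0,0,26],[-70,0,-130,0,0,0,26]]]'
python3 - <<'E'
from h import *
cp=camera_params('wrist');im,d=grab_frame('wrist')
u=proj(cp,[.4928,.358,.142]);x,y=u.astype(int);print(u);P=cloud(cp,d)
cv2.imwrite("pics/w7.png",cv2.resize(im[max(0,y-60):y+60,x-80:x+80],None,fx=4.5,fy=4.5,interpolation=cv2.INTER_CUBIC))
hsv=cv2.cvtColor(im,cv2.COLOR_BGR2HSV);m=(hsv[...,1]>110)&(np.hypot(P[...,0]-.4928,P[...,1]-.358)<.015)&(P[...,2]>.12)&(P[...,2]<.17)
print("cap z",np.percentile(P[m][:,2],[10,50,90]),P[m].mean(0))
E
```

```text
t: 24.45
eef_pos: [0.505, 0.4267, 0.2503]
ee_rot: [-3.142, 0.0, -1.753]
force: [0.9, -0.8, -0.3]
width: 0.0259
gripper_force: 0.0
[312.1243731  109.08606317]
cap z [0.14069789 0.14231585 0.14322237] [0.49288658 0.35881017 0.14211879]
```

View pics/w7.png

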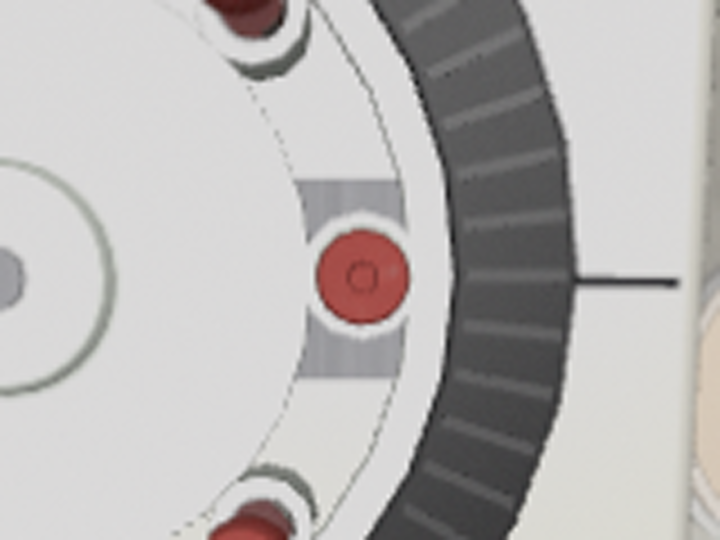

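The tube stands upright in the front sleeve, with its cap at crop (362,277). Its top measures 142 mm, which is fully home, and the wheel is still aligned.

```bash
python3 -c "
from station import arm
print(arm.job_done())"
```

```text
the job is handed in; nothing more can be done
None
```

The blood tube is home in the reading well, upright and released, with an empty place of the wheel turned over the well first; the job was handed in at about 24.5 s.

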